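# Bring the hose hanger round the bent rail and lock it in

## Robot

A 6-joint arm with a two-finger parallel gripper is mounted at the origin on a cart in front of the work surface, level with it; the furniture and walls round the work are solid. World frame = base frame: x ahead of the robot, y to its left, z up, the work surface at z = 0. Lengths are in m, angles in rad, forces in N, time in s.
With the tool pointing down it reaches from about 0.325 to 0.925 m from the base axis. Payload 3.1 kg.
Tool frame: the origin (TCP) lies on the mounting face of the last link; the fingertips stand 173 mm ahead of it and the grasp point (between the pads) lies 155 mm ahead of it; z points along the fingers, y is the line along which they close (so a half turn about z gives the same grasp; the last joint's range is limited). The gripper opens to 85 mm and grips with 20 to 120 N. Pads are 22 mm wide; open, the fingers measure 114 mm over their backs; the gripper's body (76 mm by 85 mm) begins 54 mm behind the grasp point. The pads swing forward as they close: fully open they stand 13 mm farther back than shut.
Start: joints at [-1.386, 0.217, 1.613, -0, 1.311, -0.112], TCP at [0.183, -0.598, 0.405] pointing down, gripper open.
Joint ranges: [-2.75, 2.75], [-0.78, 2.1], [0.31, 2.55], [-1.13, 4.27], [0.13, 2.63], [-2.58, 2.58]. Speed limits (rad/s): [2.79, 2.79, 3.14, 3.14, 3.14, 3.14].

## Interface

Orientations are given as a rotation vector (axis times angle).
In Python, from rig import r gives the robot as it stands.
- The arm moves only by the shell command python3 -m jog 'ROWS' [FORCE]. ROWS is JSON, a list of rows, each a list of 7 numbers: the opening, from 0 (shut) to 1 (fully open), then the shift along the tool's x, y, z as a fraction of full scale, then the turn, a rotation vector about the tool's x, y, z as a fraction of full scale. A call has 1 to 12 rows; each row is the pose to reach, as a shift and turn from the pose commanded when the call began, along the tool's axes at that moment; what a row does not reach only later rows make up. Full scale, the value 1, is 0.1 m for a shift and 45 degrees for a turn. A row lasts 1/12 s, in which the tool goes at most 41.7 mm and 7.16 degrees, less where a joint would pass 70% of its speed; a pose out of reach is approached as far as the arm can. A call with a number of a shift or a turn outside -1 to 1 is refused whole. A call with a gripper value outside its range is refused whole. The fingers move at their own pace and stop on an object; FORCE is the grip in N (left out, the last holds). Time passes only in rows, so rows that repeat a pose let the fingers close. It gives the time, the measured TCP pose, the force, the opening and the grip force at its end, in the units of the state.
- r.state(): the state, without advancing time (a new reading comes with each control period).
- r.capture(name): name is "side" or "top" or "wrist"; returns (picture, depth): 480x640x3 uint8, red, green, blue; 480x640 float32, m along the optical axis (not along the pixel's ray), 0 where there is no reading.
- r.calibration(name): a dict with "fov_y" (degrees; the focal length in pixels is half the picture's height over the tangent of half this angle, whatever the lens; pixels are square), "cx", "cy" (the principal point, pixels), "R" (3x3) and "t" (3): a world point X has camera coordinates R X + t. Camera axes: x right, y down, z forward; pixel columns grow to the right and rows downward; lengths in m; the calibration is good to about 2 mm. A picture is of the moment at which its call begins: read the wrist's pose just before it. calibration takes no time and is no camera call; for the wrist camera it gives the pose at the moment of the call.
- r.sign_off(): hands the job in; it is judged then, once.
Trained networks look in the newest picture that a camera, given by its name, has taken for a name from the list of things; names that differ only in an ending like _2 or _b are one class to them, and where a whole thing is asked for, a point or a joint stands for the part that bears it (a point fixed in the world has none). Each returns a list of dicts, best first, with "conf" (0 to 1); they miss things now and then, are a little off and sometimes report something else, mostly with a low value. They report only what shows in the picture. A call takes as long as a camera call. They do not tell look-alikes from the thing itself.
- r.boxes_of(name, camera): "point" ([column, row] in pixels, amid what is visible of it).
- r.mark_of(name, camera): "point" ([column, row] in pixels: a listed point, or the origin of a listed thing).
The state is a dict: "t": time; "joint_pos": joint angles; "qd": joint speeds; "effort": joint torques, N m; "eef_pos": TCP position; "tool_rot": TCP orientation; "wrist_force": force on the tool from outside, world axes, zero at the start; "moment": the same for the moment, N m; "width": finger opening in m; "finger_force": force on a finger pad.
Only numpy, scipy, OpenCV 4.12 (cv2) and the standard library are available. Lean on these libraries where they do the work, as an engineer would, in place of code of your own. Each camera call takes 0.05 s, during which the arm holds its last target. There are 200 camera calls.

## Task

The hose hanger has to go to the other end of the bent hose rail. Swing the keeper arm off the rail, slide the hanger along the rod and round the bend until it is fully home against the post at the far end of the rod, then swing the keeper arm fully shut behind it. Do not knock over or shift the two small vials standing by the rail.

Things in the scene. Friction and masses are not known exactly. Their poses are not given: they have to be found in the camera images.
- hose_rail: Fixed rail: level steel rod, 10 mm diameter, axis 130 mm above the bench, one 90 degree bend. Origin on the bench under the rod's start, z up. Own axes: leg A straight along +x (y = 0) from x 0 to 100 mm, then the bend turns it to +y, leg B along +y (x = 145) from y 45 to 125 mm. Rod ends sit in bosses 22 mm diameter, 20 mm long, on posts with feet 44 mm wide; else the rod is free.
- hanger: Loose grey collar threaded on the rod: 44 mm outside diameter, 24 mm long, bore 16 mm, 56 to 112 g, J-hook reaching 51 mm below its bore. Origin mid-bore, x along the rod, hanging 3 mm below the rod's axis. Starts on leg A, origin at rail's x 58 to 80 mm. Slides easily if pushed evenly on its end face on both sides of the rod, along the rod; pushed at one edge or askew it binds. Cannot come off.
- rail_park (a point): Where the hanger's origin is when fully home against the boss at the end of leg B: x 145, y 113, z 127 mm in the rail's axes. Fixed to the rail.
- keeper (a joint): Keeper arm on a third post, rad: 0 = shut (square across leg B over the rod, hard stop), 1.65 = fully open; starts 0 to 0.3. Turns about a vertical axis, anticlockwise from above as it opens: the pin swings towards the bend (rail's -y), then out beside leg B on the outer side. Slightly stiff (0.5 N at the pin), stays where left. Beyond 1.2 the hanger passes; it can shut only with the hanger past it.
- keeper_pin (a point): Middle of the top of the black upright pin on the arm's free end: 10 mm diameter, 22 mm tall (149 to 171 mm above the bench), 64 mm from the pivot. The arm is steel, 69 mm long, 10 mm wide, 8 mm thick, underside 141 mm above the bench. Push or pinch the pin.
- keeper_pivot (a point): On the keeper's vertical pivot axis, x 200, y 90, z 145 mm in the rail's axes; pivot boss 20 mm diameter, up to 154 mm above the bench. The arm runs from here to the rail's -x when shut; shut behind a hanger that is home it leaves about 6 mm of play.
- vial_1: Small vial standing inside the bend of the rail, 27 mm in diameter, 62 mm tall; origin at the middle of its underside. Leave alone.
- vial_2: Small vial standing outside the bend of the rail, 27 mm in diameter, 62 mm tall; origin at the middle of its underside. Leave alone.
- bend_centre (a point): Centre of the bend's arc, at rod height (rail's x 100, y 45, z 130 mm); the rod's centreline has a radius of 45 mm here. Fixed to the rail. Note: a fixed vacuum pump stands to the left of the rail, world x 0.52 to 0.68, y -0.05 to 0.15 m, 230 mm tall with a display up to 370 mm; keep the arm clear of it.
Not all that is in view belongs to the job. There is more than one size of the hanger; the job needs the larger.

How it is judged:
By the outcome, as a careful person would: the job done as asked, in the order asked, and still so for the second after the job is handed in, with the robot touching nothing.
It also fails if it takes over 70 s, if anything falls off the work surface, if the arm or the gripper's body presses on something with over 40 N, if the wrist force passes 120 N, or if a joint passes its speed limit or range.

## Working session

There is one attempt and no reset: what is moved stays moved. The work goes in short steps, Python scripts to look and compute and a shell command to move; the robot and the scene stay as the last step left them, time stands still between calls to the robot, and variables do not carry over. Pictures are saved under pics/ and viewed, at most 10 in all, crops included, and the job is handed in when it is done.

```bash
mkdir -p pics; ls; cat > h.py <<'E'
import numpy as np,cv2
from rig import r
from scipy.spatial.transform import Rotation as Ro
def cal(n):
    c=r.calibration(n);f=240/np.tan(np.radians(c['fov_y'])/2)
    return f,c['cx'],c['cy'],np.array(c['R']),np.array(c['t'])
def unproj(n,p,d,c=None):
    f,cx,cy,R,t=c or cal(n)
    return R.T@(np.array([(p[0]-cx)/f*d,(p[1]-cy)/f*d,d])-t)
def proj(n,X,c=None):
    f,cx,cy,R,t=c or cal(n);q=R@np.array(X)+t
    return np.array([f*q[0]/q[2]+cx,f*q[1]/q[2]+cy])
def ray_z(n,p,z,c=None):
    f,cx,cy,R,t=c or cal(n);o=-R.T@t;v=R.T@np.array([(p[0]-cx)/f,(p[1]-cy)/f,1])
    return o+v*(z-o[2])/v[2]
E
python3 - <<'E'
from h import *
np.set_printoptions(precision=4,suppress=True)
Z=dict(hose_rail=0,hanger=.127,rail_park=.127,keeper_pin=.171,keeper_pivot=.145,vial_1=0,bend_centre=.13)
for n in('top','side'):
    im,d=r.capture(n);cv2.imwrite(f'pics/{n}0.png',im[:,:,::-1])
    print(n,cal(n)[:3],-cal(n)[3].T@cal(n)[4])
    for k in Z:
        for m in r.mark_of(k,n)[:4]:
            print(k,np.round(m['point'],1),round(m['conf'],2),ray_z(n,m['point'],Z[k])[:2])
print(r.state()['t'])
E
```

```text
pics
top (np.float64(588.4891726734711), 321.2946387230402, 244.2064175269232) [ 0.3895 -0.2054  0.9584]
hose_rail [367.4 327.6] 0.75 [ 0.4298 -0.2569]
hose_rail [340.8 210.1] 0.42 [ 0.625  -0.2168]
hanger [279.9 349. ] 0.73 [ 0.396  -0.1277]
hanger [386.7 266.4] 0.56 [ 0.5105 -0.2794]
rail_park [321.  206.3] 0.82 [ 0.5999 -0.1866]
keeper_pin [340.4 209.9] 0.8 [ 0.5833 -0.2142]
keeper_pivot [346.  167.5] 0.85 [ 0.6523 -0.2234]
vial_1 [313.9 290.4] 0.82 [ 0.4908 -0.171 ]
vial_1 [367.9 204.3] 0.59 [ 0.6344 -0.2623]
side (np.float64(620.3453435680966), 316.4300662632916, 236.81163526463047) [ 0.3428 -0.8668  0.6036]
hose_rail [267.8 346.3] 0.78 [ 0.429  -0.2728]
hanger [327.1 266.8] 0.86 [ 0.5075 -0.2801]
hanger [225.2 278. ] 0.72 [ 0.3815 -0.2723]
rail_park [372.1 220.1] 0.66 [ 0.595  -0.1934]
keeper_pin [371.7 199.4] 0.74 [ 0.5867 -0.2085]
keeper_pivot [419.4 219.4] 0.9 [ 0.6476 -0.2319]
vial_1 [409.7 322.7] 0.87 [ 0.6318 -0.2747]
vial_1 [295.5 290.1] 0.84 [ 0.4906 -0.1674]
0.8
```

View pics/top0.png

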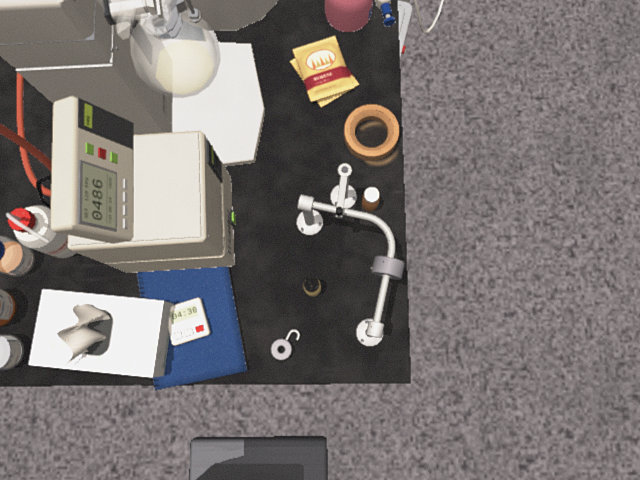

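View pics/side0.png

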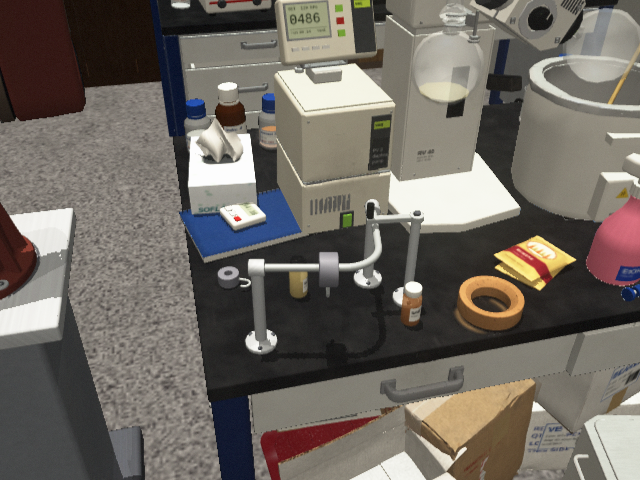

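Hanger candidates are the loose small ring with a hook lying on the bench at top (281,349) / side (228,278), and the collar threaded on the rod at top (387,267) / side (328,269). The job needs the threaded one, which is also the larger. In the top view, leg A runs from (370,330) up to the bend at (385,225), and leg B runs left to (305,202). The keeper is nearly shut at (340,208), with its pivot at (345,169).

```bash
cat > fit.py <<'E'
from h import *
from scipy.optimize import least_squares
np.set_printoptions(precision=4,suppress=True)
def cloud(n,box):
    im,d=r.capture(n);f,cx,cy,R,t=c=cal(n)
    v,u=np.nonzero(d>0.05);q=d[v,u]
    P=(np.c_[(u-cx)/f*q,(v-cy)/f*q,q]-t)@R
    m=(P[:,0]>box[0])&(P[:,0]<box[1])&(P[:,1]>box[2])&(P[:,1]<box[3])
    return im,P[m]
def dist(l):  # signed distance to rail centreline in plan
    x,y=l[:,0],l[:,1]
    a=np.hypot(x-100e-3,y-45e-3)-.045
    return np.where(x<.1,-y,np.where(y>.045,x-.145,a))
def loc(p,P):
    c,s=np.cos(p[2]),np.sin(p[2]);D=P[:,:2]-p[:2]
    return np.c_[D@[c,s],D@[-s,c]]
def wld(p,x,y):
    c,s=np.cos(p[2]),np.sin(p[2]);return np.array([p[0]+c*x-s*y,p[1]+s*x+c*y])
E
python3 - <<'E'
from fit import *
C={}
for n in('top','side'):
    im,P=cloud(n,(.38,.75,-.4,-.12));C[n]=P
    print(n,'bench z',np.median(P[P[:,2]<.03,2]))
    if n=='top': cv2.imwrite('pics/crop.png',cv2.resize(im[150:350,260:440,::-1],None,fx=3,fy=3,interpolation=2))
P=C['top'];R_=P[(P[:,2]>.124)&(P[:,2]<.14)]
p0=[.43,-.265,-.05]
def res(p):
    l=loc(p,R_);d=dist(l);k=(abs(d)<.012)
    return np.where(k,d,.012)
p=least_squares(res,p0,loss='soft_l1',f_scale=.002,x_scale=[.01,.01,.1],diff_step=1e-4).x
print('rail depth fit',p,len(R_))
obs=[]
L=dict(hose_rail=(0,0,0),rail_park=(.145,.113,.127),keeper_pivot=(.2,.09,.145))
best={}
for n in('top','side'):
    for k in list(L)+['hanger','keeper_pin','bend_centre']:
        for m in r.mark_of(k,n):
            g=p if len(p)==3 else p
            obs.append((n,k,m['point'],m['conf']))
cs={n:cal(n) for n in('top','side')}
def res2(q):
    o=[]
    for n,k,pt,cf in obs:
        if k in L: x,y,z=L[k]
        elif k=='hanger': x,y,z=q[3],0,.127
        elif k=='keeper_pin': x,y,z=.2-.064*np.cos(q[4]),.09-.064*np.sin(q[4]),.171
        else: x,y,z=.1,.045,.13
        e=proj(n,[*wld(q,x,y),z],cs[n])-pt
        o+=list(e if np.hypot(*e)<40 else [0,0])
    return np.array(o)
s=least_squares(res2,[*p,.07,.1],loss='soft_l1',f_scale=2);q=s.x
print('marks fit',q,'rms',res2(q).round(1).reshape(-1,2).tolist())
for n,k,pt,cf in obs: print(n,k,np.round(pt),round(cf,2))
H=P[(P[:,2]>.141)];l=loc(p,H)
k=(abs(l[:,1])<.02)&(l[:,0]>.03)&(l[:,0]<.1);print('hanger top x range',np.percentile(l[k,0],[2,50,98]),np.percentile(H[k,2],[50,98]),k.sum())
k=(l[:,0]>.11)&(l[:,0]<.22)&(H[:,2]>.158)
print('pin pts',np.median(l[k],0),k.sum(),H[k,2].max())
E
```

```text
top bench z 0.0008841913222882417
side bench z -0.003226154837776945
rail depth fit [ 0.4327 -0.2643 -0.2029] 1442
marks fit [ 0.4327 -0.263  -0.2249  0.0762  0.1721] rms [[1.4, -0.5], [0.7, 1.0], [-0.4, 2.2], [1.8, 2.6], [0.0, 0.0], [0.0, 0.0], [0.0, -1.0], [-0.4, -5.1], [0.0, 0.0], [0.0, 0.0], [1.2, -2.0], [1.3, -2.5], [0.0, 0.0], [0.0, 0.0]]
top hose_rail [370. 326.] 0.81
top rail_park [319. 206.] 0.96
top keeper_pivot [344. 168.] 0.56
top hanger [385. 266.] 0.77
top hanger [281. 349.] 0.74
top hanger [321. 206.] 0.26
top keeper_pin [342. 210.] 0.68
side hose_rail [270. 346.] 0.61
side hose_rail [373. 218.] 0.56
side hose_rail [373. 205.] 0.2
side rail_park [372. 218.] 0.89
side hanger [325. 269.] 0.61
side hanger [227. 278.] 0.59
side bend_centre [373. 202.] 0.71
hanger top x range [0.0658 0.0772 0.0889] [0.1472 0.1509] 424
pin pts [0.1358 0.081 ] 56 0.1763233799456236
```

View pics/crop.png

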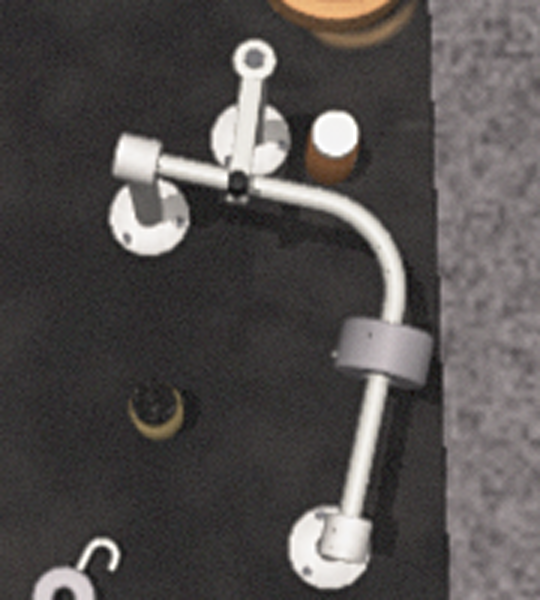

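The crop confirms the choice: the threaded collar sits on leg A (crop 385,352), the keeper pin is at (238,183), and both vials are clear of the rod. Next I check the tool frame and work out the first moves.

```bash
cat > go.py <<'E'
from fit import *
import json,os
PR=np.array(json.load(open('rail.json'))) if os.path.exists('rail.json') else np.array([.4327,-.2643,-.2029])
def pose():
    s=r.state();return np.array(s['eef_pos']),Ro.from_rotvec(s['tool_rot'])
def tgt(x,y,z,head,flip=0):
    """TCP world target; rail-local x,y; z TCP; tool x axis heading (rail-local rad)"""
    a=head+PR[2]+flip*np.pi
    X=np.array([np.cos(a),np.sin(a),0]);Z=np.array([0,0,-1.])
    return np.r_[wld(PR,x,y),z],Ro.from_matrix(np.c_[X,np.cross(Z,X),Z])
def rel(T,frm=None):
    p,R=frm or pose();d=R.inv().apply(T[0]-p)/.1;w=(R.inv()*T[1]).as_rotvec()/(np.pi/4)
    return np.r_[d,w]
E
python3 - <<'E'
from go import *
s=r.state();p,R=pose();print(p,R.as_matrix(),s['width'],s['t'])
for n,(x,y,h) in dict(pin=(.136,.081,-np.pi/2),view=(.09,.05,0)).items():
  for f in(0,1): print(n,f,rel(tgt(x,y,.4,h,f)).round(2))
print(cal('wrist')[3]@R.as_matrix(), cal('wrist')[3]@p+cal('wrist')[4])
E
```

```text
[ 0.1828 -0.5977  0.4047] [[ 0.9563  0.2925 -0.    ]
 [ 0.2925 -0.9563  0.    ]
 [ 0.     -0.     -1.    ]] 0.08536882457396204 1.5
pin 0 [ 4.95 -2.52  0.05 -0.    0.    2.64]
pin 1 [ 4.95 -2.52  0.05 -0.   -0.   -1.36]
view 0 [ 4.39 -2.46  0.05 -0.    0.    0.64]
view 1 [ 4.39 -2.46  0.05 -0.   -0.   -3.36]
[[-0.0003  1.     -0.0003]
 [-0.9605 -0.0004 -0.2781]
 [-0.2781  0.0002  0.9605]] [ 0.0001  0.0765 -0.0108]
```

```bash
G='[1,1,-0.6,0,0,0,0]'
python3 -m jog '[[1,1,-0.6,0,0,0,0],[1,1,-0.6,0,0,0,0],[1,1,-0.6,0,0,0,0],[1,1,-0.6,0,0,0,0]]' 30 
python3 -m jog '[[1,1,-0.6,0,0,0,0],[1,1,-0.6,0,0,0,0],[1,1,-0.6,0,0,0,0],[1,1,-0.6,0,0,0,0]]' | tail -3
python3 -m jog '[[1,1,-0.6,0,0,0,0],[1,1,-0.6,0,0,0,0],[1,1,-0.6,0,0,0,0],[1,1,-0.6,0,0,0,0]]' | tail -3
python3 -m jog '[[1,1,-0.6,0,0,0,0.2],[1,1,-0.6,0,0,0,0.4],[1,1,-0.6,0,0,0,0.6],[1,1,-0.6,0,0,0,0.6],[1,1,-0.6,0,0,0,0.6],[1,1,-0.6,0,0,0,0.6]]' | tail -3
cat > wfit.py <<'E'
from go import *
im,P=cloud('wrist',(.38,.75,-.4,-.1));cv2.imwrite('pics/w%d.png'%int(r.state()['t']*100),im[:,:,::-1])
print('t',r.state()['t'],'bench',np.median(P[abs(P[:,2])<.02,2]))
for zlo,zhi in((.124,.14),):
    R_=P[(P[:,2]>zlo)&(P[:,2]<zhi)]
    def res(p):
        d=dist(loc(p,R_));return np.where(abs(d)<.01,d,.01)
    p=least_squares(res,PR,loss='soft_l1',f_scale=.002,diff_step=1e-4).x
    print('fit',p,len(R_),'resid med',np.median(abs(res(p))))
l=loc(p,P)
k=(P[:,2]>.141)&(abs(l[:,1])<.02)&(l[:,0]>.03)&(l[:,0]<.1);print('hanger x',np.percentile(l[k,0],[2,50,98]),k.sum())
k=(l[:,0]>.11)&(l[:,0]<.22)&(P[:,2]>.160)&(l[:,1]>0)&(l[:,1]<.12);print('pin',np.median(l[k],0),k.sum(),P[k,2].max())
for n in('keeper_pin','keeper_pivot','rail_park','hanger','bend_centre'):
    z=dict(keeper_pin=.171,keeper_pivot=.145,bend_centre=.13).get(n,.127)
    for m in r.mark_of(n,'wrist')[:2]:
        w=ray_z('wrist',m['point'],z);print(n,np.round(m['point']),round(m['conf'],2),loc(p,w[None])[0])
print('top of rod z',np.percentile(P[(abs(dist(l))<.002)&(P[:,2]>.11)&(P[:,2]<.14),2],[50,90]))
E
python3 wfit.py
```

```text
t: 1.83
eef_pos: [0.264, -0.5072, 0.4044]
tool_rot: [-3.103, -0.471, -0.004]
wrist_force: [-0.2, 0.4, 0.6]
width: 0.0854
finger_force: 0.0
wrist_force: [-0.1, -0.5, -0.5]
width: 0.0856
finger_force: 0.0
wrist_force: [-1.1, 0.4, 0.2]
width: 0.0855
finger_force: 0.0
wrist_force: [-0.6, 0.3, -0.4]
width: 0.0853
finger_force: 0.0
t 3.05 bench -0.0009706765116293123
fit [ 0.4314 -0.265  -0.213 ] 8998 resid med 0.0032626840444313038
hanger x [0.0541 0.0739 0.0863] 16952
pin [0.1363 0.0809] 414 0.1716918324088421
keeper_pin [206. 112.] 0.93 [0.1361 0.0812]
keeper_pivot [332. 266.] 0.25 [0.0508 0.0144]
rail_park [170.  94.] 0.98 [0.1468 0.1133]
hanger [202. 328.] 0.93 [-0.0038  0.101 ]
hanger [359. 215.] 0.61 [ 0.0795 -0.0017]
top of rod z [0.134  0.1385]
```

```bash
echo '[0.432,-0.2648,-0.209]'>rail.json
python3 - <<'E'
from go import *
print(r.state()['eef_pos'],rel(tgt(.1363,.081,.4,.14)).round(3))
def kp(th,z): return tgt(.2-.064*np.cos(th),.09-.064*np.sin(th),z,th)
# chained arcs: start .14
for a,b in((.14,.84),(.84,1.58)):
    print('arc',a,b)
    for t in np.linspace(a,b,9)[1:]: print(rel(kp(t,.326),kp(a,.326)).round(3))
E
```

```text
[ 0.4945 -0.2522  0.4047] [ 0.796 -0.53   0.047  0.     0.    -0.135]
arc 0.14 0.84
[ 0.002  0.056  0.     0.     0.    -0.111]
[ 0.01   0.111  0.     0.     0.    -0.223]
[ 0.022  0.166  0.     0.     0.    -0.334]
[ 0.039  0.219  0.     0.     0.    -0.446]
[ 0.06   0.271  0.     0.     0.    -0.557]
[ 0.086  0.321  0.     0.     0.    -0.668]
[ 0.116  0.368  0.     0.     0.    -0.78 ]
[ 0.151  0.412  0.     0.     0.    -0.891]
arc 0.84 1.58
[ 0.003  0.059  0.     0.     0.    -0.118]
[ 0.011  0.118  0.     0.     0.    -0.236]
[ 0.024  0.175  0.     0.     0.    -0.353]
[ 0.043  0.231  0.     0.     0.    -0.471]
[ 0.067  0.286  0.     0.     0.    -0.589]
[ 0.096  0.337  0.     0.     0.    -0.707]
[ 0.13   0.386  0.     0.     0.    -0.824]
[ 0.167  0.432  0.     0.     0.    -0.942]
```

```bash
python3 -m jog '[[0.28,0.4,-0.26,0.02,0,0,-0.06],[0.28,0.8,-0.53,0.05,0,0,-0.135],[0.28,0.8,-0.53,0.05,0,0,-0.135],[0.28,0.8,-0.53,0.05,0,0,-0.135],[0.28,0.8,-0.53,0.05,0,0,-0.135],[0.28,0.8,-0.53,0.05,0,0,-0.135]]'
python3 - <<'E'
from go import *
im,d=r.capture('wrist');cv2.imwrite('pics/wpin.png',im[:,:,::-1])
m=r.mark_of('keeper_pin','wrist')[0];w=ray_z('wrist',m['point'],.171);print(m,loc(PR,w[None]))
print(rel(tgt(.1363,.081,.326,.14)).round(3))
E
```

```text
t: 3.8
eef_pos: [0.5823, -0.2134, 0.3995]
tool_rot: [3.14, -0.108, -0.002]
wrist_force: [0.0, -0.4, 0.0]
width: 0.0237
finger_force: 0.0
{'point': [314.8, 269.3], 'conf': 0.7} [[0.1365 0.081 ]]
[ 0.001  0.002  0.738  0.     0.001 -0.001]
```

View pics/wpin.png

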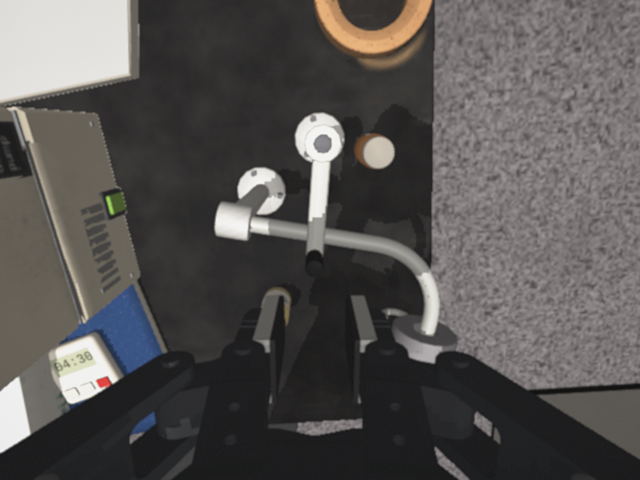

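The wrist view shows the black pin at (315,265), centred between the open fingers at (275,330) and (360,330), with nothing in the way. I go down over the pin and swing the keeper open.

```bash
python3 -m jog '[[0.28,0,0,0.25,0,0,0],[0.28,0,0,0.5,0,0,0],[0.28,0,0,0.7,0,0,0],[0.28,0,0,0.74,0,0,0],[0.28,0,0,0.74,0,0,0]]'
python3 -m jog '[[0.28,0.002,0.056,0,0,0,-0.11],[0.28,0.01,0.11,0,0,0,-0.22],[0.28,0.022,0.166,0,0,0,-0.33],[0.28,0.039,0.22,0,0,0,-0.45],[0.28,0.06,0.27,0,0,0,-0.56],[0.28,0.086,0.32,0,0,0,-0.67],[0.28,0.116,0.37,0,0,0,-0.78],[0.28,0.151,0.41,0,0,0,-0.89],[0.28,0.151,0.41,0,0,0,-0.89]]'
python3 - <<'E'
from go import *
t=1.62
print(rel(tgt(.2-.064*np.cos(.84),.09-.064*np.sin(.84),.326,.84)))
E
python3 -m jog '[[0.28,0.003,0.06,0,0,0,-0.12],[0.28,0.011,0.118,0,0,0,-0.24],[0.28,0.024,0.175,0,0,0,-0.35],[0.28,0.043,0.23,0,0,0,-0.47],[0.28,0.067,0.286,0,0,0,-0.59],[0.28,0.096,0.337,0,0,0,-0.71],[0.28,0.13,0.386,0,0,0,-0.82],[0.28,0.167,0.432,0,0,0,-0.94],[0.28,0.185,0.46,0,0,0,-0.98],[0.28,0.2,0.48,0,0,0,-1],[0.28,0.2,0.48,0,0,0,-1]]'
```

```text
t: 4.32
eef_pos: [0.5816, -0.213, 0.3237]
tool_rot: [-3.138, 0.109, 0.007]
wrist_force: [-0.6, 0.8, -0.3]
width: 0.024
finger_force: 0.0
t: 5.07
eef_pos: [0.596, -0.2562, 0.3283]
tool_rot: [2.983, 0.974, 0.004]
wrist_force: [0.1, 0.3, 0.4]
width: 0.0239
finger_force: 0.0
[-0.0097 -0.009   0.0226  0.0049 -0.0018 -0.    ]
t: 5.98
eef_pos: [0.6403, -0.2821, 0.3272]
tool_rot: [2.386, 2.04, 0.001]
wrist_force: [-0.1, 0.9, 0.5]
width: 0.0239
finger_force: 0.0
```

```bash
python3 -m jog '[[0.28,0,0,-0.3,0,0,0],[0.28,0,0,-0.6,0,0,0],[0.28,0,0,-0.9,0,0,0],[0.28,0,0,-0.9,0,0,0]]'
python3 - <<'E'
from go import *
for n in('top','side'):
    im,d=r.capture(n)
    for k in('keeper_pin',):
        for m in r.mark_of(k,n)[:2]:
            l=loc(PR,ray_z(n,m['point'],.171)[None])[0];print(n,k,np.round(m['point']),round(m['conf'],2),l,'th',np.arctan2(.09-l[1],.2-l[0]))
im,P=cloud('top',(.38,.75,-.4,-.1));l=loc(PR,P)
k=(P[:,2]>.14)&(abs(l[:,1])<.02)&(l[:,0]>.03)&(l[:,0]<.11);print('hanger',np.percentile(l[k,0],[2,98]))
print(r.state()['t'],rel(tgt(.077-.038,0,.36,0)).round(3),rel(tgt(.077-.038,0,.282,0)).round(3))
E
```

```text
t: 6.32
eef_pos: [0.6413, -0.2826, 0.4257]
tool_rot: [2.377, 2.031, 0.008]
wrist_force: [1.6, -1.3, 2.3]
width: 0.024
finger_force: 0.0
side keeper_pin [432. 227.] 0.85 [0.2076 0.0212] th 1.6814790110880011
hanger [0.055  0.1089]
6.5667 [-0.177 -1.683  0.544 -0.004  0.002  2.068] [-0.178 -1.68   1.324 -0.004  0.002  2.068]
```

```bash
python3 -m jog '[[0.32,0,-0.3,0,0,0,0.15],[0.32,0,-0.6,0,0,0,0.3],[0.32,0,-0.9,0,0,0,0.45],[0.32,0,-0.9,0,0,0,0.6],[0.32,0,-0.9,0,0,0,0.75],[0.32,0,-0.9,0,0,0,0.9],[0.32,0,-0.9,0,0,0,1],[0.32,0,-0.9,0,0,0,1]]' | tail -2
python3 - <<'E'
from go import *
print(rel(tgt(.041,0,.36,0)).round(3))
E
```

```text
width: 0.0273
finger_force: 0.0
[-0.665 -0.412  0.538 -0.003  0.003  1.067]
```

```bash
python3 -m jog '[[0.32,-0.3,-0.2,0.1,0,0,0.15],[0.32,-0.665,-0.412,0.2,0,0,0.3],[0.32,-0.665,-0.412,0.2,0,0,0.45],[0.32,-0.665,-0.412,0.2,0,0,0.6],[0.32,-0.665,-0.412,0.2,0,0,0.75],[0.32,-0.665,-0.412,0.2,0,0,0.9],[0.32,-0.665,-0.412,0.2,0,0,1],[0.32,-0.665,-0.412,0.2,0,0,1],[0.32,-0.665,-0.412,0.2,0,0,1]]' | tail -2
python3 wfit.py
python3 - <<'E'
from go import *
print(r.state()['t'],rel(tgt(.041,0,.282,0)).round(3))
E
```

```text
width: 0.0272
finger_force: 0.0
t 8.0333 bench -0.0007328930332582903
fit [ 0.4313 -0.2651 -0.2132] 10828 resid med 0.0031665728304030236
hanger x [0.0358 0.0579 0.0858] 24180
8.0333 [-0.005 -0.002  1.128 -0.001  0.002  0.073]
  return _methods._mean(a, axis=axis, dtype=dtype,
  ret = um.true_divide(
Traceback (most recent call last):
  File "wfit.py", line 12, in <module>
    k=(l[:,0]>.11)&(l[:,0]<.22)&(P[:,2]>.160)&(l[:,1]>0)&(l[:,1]<.12);print('pin',np.median(l[k],0),k.sum(),P[k,2].max())
                                                                                                            ~~~~~~~~~~^^
ValueError: zero-size array to reduction operation maximum which has no identity
```

```bash
ls pics; cp $(ls -t pics/w8*.png|head -1) pics/wh.png
```

```text
crop.png
side0.png
top0.png
w305.png
w803.png
wpin.png
```

View pics/wh.png

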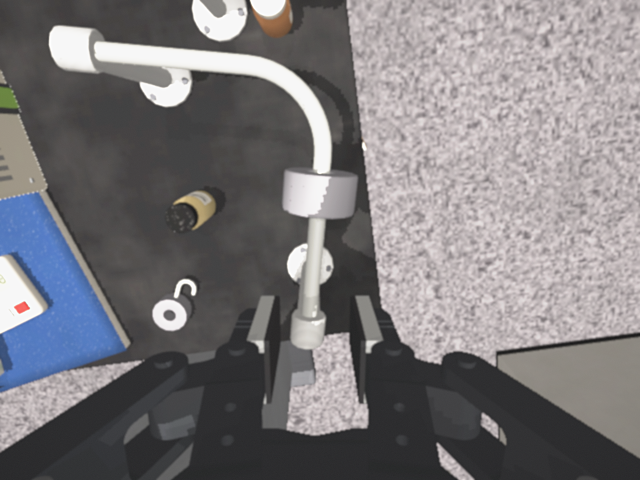

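The collar at (320,190) sits on the rod ahead of the fingers, at (265,330) and (365,330), and the rod and boss at (308,330) pass between them. In the bend the rod curves between the pads, so I will open to about 37 mm and follow the collar's chord. Now I go down.

```bash
python3 -m jog '[[0.435,-0.005,0,0.25,0,0,0.07],[0.435,-0.005,0,0.5,0,0,0.07],[0.435,-0.005,0,0.5,0,0,0.07],[0.435,-0.005,0,0.5,0,0,0.07],[0.435,-0.005,0,0.75,0,0,0.07],[0.435,-0.005,0,1,0,0,0.07],[0.435,-0.005,0,1,0,0,0.07]]'
cat >> go.py <<'E'
def avg(n=5):
    ps=[];Rs=[]
    for i in range(n):
        r.capture('wrist');p,R=pose();ps.append(p);Rs.append(R)
    return np.mean(ps,0),Ro.concatenate(Rs).mean()
LA,BEND=.1,.045*np.pi/2
def rod(s):
    if s<LA: return np.array([s,0.])
    if s<LA+BEND:
        a=(s-LA)/.045;return np.array([.1+.045*np.sin(a),.045-.045*np.cos(a)])
    return np.array([.145,.045+s-LA-BEND])
def collar(s):
    a,b=rod(s-.012),rod(s+.012);m=(a+b)/2;d=b-a;return m*.5+rod(s)*.5,np.arctan2(d[1],d[0])
def push(s,z=.282,gap=.023):
    m,h=collar(s);t=np.array([np.cos(h),np.sin(h)]);n=np.array([-t[1],t[0]])
    q=np.interp(n@(rod(s-.034)-m),[0,.012],[0,1])
    d=.06*q;h2=h-d;t2=np.array([np.cos(h2),np.sin(h2)])
    c=m-.012*t+.0005*q*n-(gap-.012)*t2
    return tgt(c[0],c[1],z,h2)
E
python3 - <<'E'
from go import *
a=avg();print(loc(PR,a[0][None]),a[0][2],rel(tgt(.041,0,.282,0),a).round(3),r.state()['t'],r.state()['wrist_force'])
E
```

```text
t: 8.62
eef_pos: [0.4712, -0.2729, 0.2927]
tool_rot: [-3.121, 0.327, 0.009]
wrist_force: [-0.6, 0.8, -0.8]
width: 0.0374
finger_force: 0.0
[[ 0.0419 -0.0006]] 0.29696928313966275 [-0.009 -0.006  0.15   0.001 -0.001 -0.   ] 8.8667 [ 0.071  -0.2096  0.3625]
```

```bash
python3 -m jog '[[0.435,-0.005,-0.005,0.1,0,0,0],[0.435,-0.005,-0.005,0.14,0,0,0],[0.435,-0.005,-0.005,0.14,0,0,0]]' | grep -E 'force'
python3 - <<'E'
from go import *
a=avg(6);print(loc(PR,a[0][None]),a[0][2],rel(tgt(.041,0,.282,0),a).round(3),r.state()['t'],r.state()['wrist_force'])
S=[.064,.095,.125,.155,.185,.215,.2387]
for i in range(6):
    f=a if i==0 else push(S[i])
    print('seg',S[i],S[i+1])
    for s in np.linspace(S[i],S[i+1],11)[1:]: 
        v=rel(push(s),f); print('[0.435,%.3f,%.3f,0,0,0,%.2f],'%(v[0],v[1],v[5]),end='')
    print()
E
```

```text
wrist_force: [-0.3, 0.8, -0.0]
finger_force: 0.0
[[0.0408 0.0002]] 0.281548445424349 [ 0.002  0.002 -0.005 -0.     0.    -0.001] 9.4167 [ 0.3801  0.3403 -0.2039]
seg 0.064 0.095
[0.435,0.033,0.002,0,0,0,-0.00],[0.435,0.064,0.002,0,0,0,-0.00],[0.435,0.095,0.002,0,0,0,-0.00],[0.435,0.126,0.002,0,0,0,-0.00],[0.435,0.157,0.001,0,0,0,-0.00],[0.435,0.188,0.001,0,0,0,-0.00],[0.435,0.219,0.001,0,0,0,-0.00],[0.435,0.250,0.001,0,0,0,-0.00],[0.435,0.281,0.002,0,0,0,-0.01],[0.435,0.312,0.005,0,0,0,-0.03],
seg 0.095 0.125
[0.435,0.030,0.004,0,0,0,-0.03],[0.435,0.060,0.009,0,0,0,-0.06],[0.435,0.090,0.015,0,0,0,-0.11],[0.435,0.121,0.021,0,0,0,-0.16],[0.435,0.152,0.027,0,0,0,-0.22],[0.435,0.183,0.033,0,0,0,-0.30],[0.435,0.215,0.038,0,0,0,-0.38],[0.435,0.247,0.041,0,0,0,-0.45],[0.435,0.279,0.042,0,0,0,-0.53],[0.435,0.312,0.041,0,0,0,-0.61],
seg 0.125 0.155
[0.435,0.030,0.012,0,0,0,-0.08],[0.435,0.061,0.023,0,0,0,-0.17],[0.435,0.092,0.031,0,0,0,-0.25],[0.435,0.124,0.038,0,0,0,-0.33],[0.435,0.156,0.042,0,0,0,-0.42],[0.435,0.189,0.045,0,0,0,-0.50],[0.435,0.221,0.045,0,0,0,-0.59],[0.435,0.254,0.043,0,0,0
[... 382 characters left out ...]
5,0.301,0.001,0,0,0,-0.49],
seg 0.185 0.215
[0.435,0.030,0.001,0,0,0,-0.01],[0.435,0.060,0.001,0,0,0,-0.01],[0.435,0.090,0.001,0,0,0,-0.02],[0.435,0.120,0.001,0,0,0,-0.02],[0.435,0.150,0.001,0,0,0,-0.03],[0.435,0.180,0.000,0,0,0,-0.03],[0.435,0.210,-0.000,0,0,0,-0.03],[0.435,0.240,-0.001,0,0,0,-0.03],[0.435,0.270,-0.002,0,0,0,-0.03],[0.435,0.300,-0.002,0,0,0,-0.03],
seg 0.215 0.2387
[0.435,0.024,0.000,0,0,0,0.00],[0.435,0.047,-0.000,0,0,0,0.00],[0.435,0.071,0.000,0,0,0,0.00],[0.435,0.095,-0.000,0,0,0,0.00],[0.435,0.118,0.000,0,0,0,0.00],[0.435,0.142,0.000,0,0,0,0.00],[0.435,0.166,-0.000,0,0,0,0.00],[0.435,0.190,0.000,0,0,0,0.00],[0.435,0.213,-0.000,0,0,0,0.00],[0.435,0.237,0.000,0,0,0,0.00],
```

```bash
python3 -m jog '[[0.435,0.03,0,0,0,0,0],[0.435,0.06,0,0,0,0,0],[0.435,0.095,0,0,0,0,0],[0.435,0.125,0,0,0,0,0],[0.435,0.155,0,0,0,0,0],[0.435,0.19,0,0,0,0,0],[0.435,0.22,0,0,0,0,0],[0.435,0.25,0,0,0,0,0],[0.435,0.28,0,0,0,0,-0.01],[0.435,0.312,0.005,0,0,0,-0.03]]'
cat > chk.py <<'E'
import sys
from go import *
s0=float(sys.argv[1]);a=avg(4);s=r.state();print(s['t'],'F rail',(Ro.from_euler('z',-PR[2]).apply(s['wrist_force'])).round(1),'M',np.round(s['moment'],2),'err to plan',rel(push(s0),a).round(3))
for n in('top','side'):
    r.capture(n)
    for m in r.mark_of('hanger',n)[:2]: print(n,np.round(m['point']),round(m['conf'],2),loc(PR,ray_z(n,m['point'],.127)[None])[0],'plan',collar(s0)[0])
E
python3 chk.py .095
```

```text
t: 10.25
eef_pos: [0.5027, -0.2801, 0.2817]
tool_rot: [-3.128, 0.29, 0.0]
wrist_force: [-1.6, -0.2, 1.5]
width: 0.0375
finger_force: 0.7
10.45 F rail [-0.3 -0.4 -0.4] M [-0.    0.03 -0.01] err to plan [-0.006 -0.002 -0.003  0.    -0.001  0.005]
side [228. 276.] 0.75 [-0.0452 -0.0141] plan [0.095  0.0001]
side [341. 268.] 0.7 [ 0.0943 -0.0032] plan [0.095  0.0001]
```

The hanger moved to x ≈ 0.095 with little force. Into the bend.

```bash
python3 -m jog '[[0.435,0.03,0.005,0,0,0,-0.03],[0.435,0.06,0.01,0,0,0,-0.06],[0.435,0.09,0.015,0,0,0,-0.11],[0.435,0.12,0.02,0,0,0,-0.16],[0.435,0.15,0.027,0,0,0,-0.22],[0.435,0.183,0.033,0,0,0,-0.3],[0.435,0.215,0.038,0,0,0,-0.38],[0.435,0.247,0.041,0,0,0,-0.45],[0.435,0.28,0.042,0,0,0,-0.53],[0.435,0.312,0.041,0,0,0,-0.61]]'
python3 chk.py .125
```

```text
t: 11.48
eef_pos: [0.5325, -0.2901, 0.2815]
tool_rot: [-3.107, -0.465, 0.001]
wrist_force: [-1.3, 0.3, 0.8]
width: 0.0373
finger_force: 0.6
11.6833 F rail [ 0.8 -0.1 -0. ] M [0.01 0.02 0.01] err to plan [-0.004 -0.003 -0.004  0.    -0.     0.002]
side [430. 229.] 0.61 [0.2208 0.0804] plan [0.1233 0.0074]
side [225. 279.] 0.59 [-0.0479 -0.02  ] plan [0.1233 0.0074]
```

```bash
python3 -m jog '[[0.435,0.03,0.012,0,0,0,-0.08],[0.435,0.06,0.023,0,0,0,-0.17],[0.435,0.092,0.031,0,0,0,-0.25],[0.435,0.124,0.038,0,0,0,-0.33],[0.435,0.156,0.042,0,0,0,-0.42],[0.435,0.189,0.045,0,0,0,-0.5],[0.435,0.221,0.045,0,0,0,-0.59],[0.435,0.254,0.043,0,0,0,-0.67],[0.435,0.286,0.039,0,0,0,-0.76],[0.435,0.318,0.032,0,0,0,-0.84]]'
python3 chk.py .155
python3 - <<'E'
from go import *
im,d=r.capture('side');cv2.imwrite('pics/s2.png',cv2.resize(im[150:350,260:480,::-1],None,fx=3,fy=3,interpolation=2))
E
```

```text
t: 12.72
eef_pos: [0.5635, -0.284, 0.2816]
tool_rot: [-2.789, -1.445, 0.002]
wrist_force: [-1.4, -1.0, 0.1]
width: 0.0373
finger_force: 0.7
12.9167 F rail [-0.7 -0.2  0.4] M [-0.04  0.02 -0.02] err to plan [-0.001 -0.001 -0.003 -0.     0.    -0.004]
top [372. 214.] 0.64 [0.151  0.0372] plan [0.1415 0.0299]
side [378. 253.] 0.86 [0.1435 0.0281] plan [0.1415 0.0299]
side [224. 278.] 0.72 [-0.0488 -0.0178] plan [0.1415 0.0299]
```

View pics/s2.png

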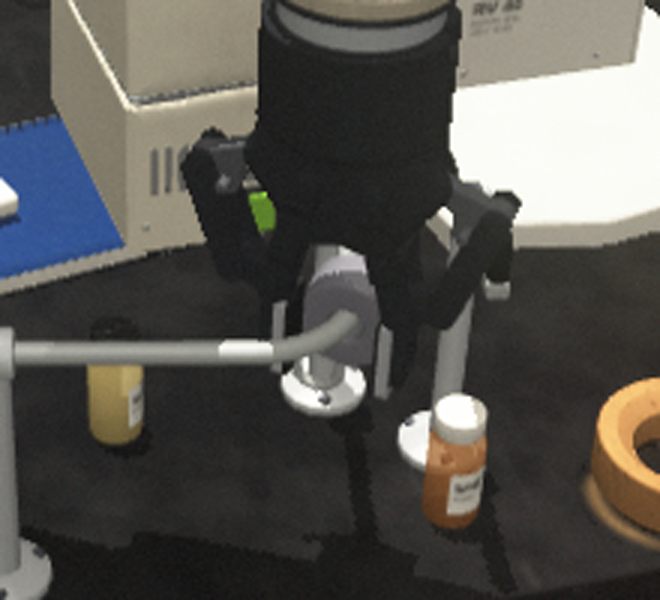

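The collar is in the bend between both fingertips (crop 340,315). The keeper pin is open to the right at (497,265), and vial 2 is upright at (455,460). Forces are near zero, so I continue.

```bash
python3 -m jog '[[0.435,0.03,0.013,0,0,0,-0.08],[0.435,0.06,0.023,0,0,0,-0.17],[0.435,0.092,0.03,0,0,0,-0.24],[0.435,0.123,0.034,0,0,0,-0.3],[0.435,0.154,0.034,0,0,0,-0.36]]'
python3 -m jog '[[0.435,0,0,0,0,0,0]]' | grep wrist
python3 chk.py .17
python3 - <<'E'
from go import *
for s in np.linspace(.17,.185,6)[1:]: print(rel(push(s),push(.17)).round(3)[[0,1,5]])
E
```

```text
t: 13.58
eef_pos: [0.5754, -0.2734, 0.2817]
tool_rot: [2.559, 1.822, -0.001]
wrist_force: [-1.0, -1.4, 0.6]
width: 0.0373
finger_force: 0.4
wrist_force: [-0.4, 0.3, -0.7]
13.8667 F rail [0.  0.1 0.2] M [ 0.05  0.03 -0.  ] err to plan [-0.001 -0.001 -0.003 -0.    -0.    -0.004]
top [323. 206.] 0.64 [0.1488 0.109 ] plan [0.1446 0.0444]
top [363. 212.] 0.41 [0.1513 0.05  ] plan [0.1446 0.0444]
side [377. 247.] 0.6 [0.1436 0.0407] plan [0.1446 0.0444]
side [225. 276.] 0.58 [-0.0482 -0.0138] plan [0.1446 0.0444]
[ 0.03   0.006 -0.045]
[ 0.06   0.01  -0.081]
[ 0.09   0.012 -0.106]
[ 0.12   0.011 -0.122]
[ 0.15   0.008 -0.131]
```

```bash
python3 -m jog '[[0.435,0.03,0.006,0,0,0,-0.05],[0.435,0.06,0.01,0,0,0,-0.08],[0.435,0.09,0.012,0,0,0,-0.11],[0.435,0.12,0.011,0,0,0,-0.12],[0.435,0.15,0.008,0,0,0,-0.13],[0.435,0.18,0.008,0,0,0,-0.14],[0.435,0.21,0.008,0,0,0,-0.15],[0.435,0.24,0.008,0,0,0,-0.15]]' | grep wrist
python3 chk.py .194
```

```text
wrist_force: [-1.4, -1.1, -0.1]
14.9333 F rail [-0.4  0.9  0.5] M [ 0.02 -0.05 -0.03] err to plan [-0.004 -0.01  -0.003 -0.    -0.    -0.002]
top [347. 210.] 0.61 [0.1503 0.0727] plan [0.145  0.0683]
side [374. 236.] 0.65 [0.143  0.0665] plan [0.145  0.0683]
```

```bash
python3 -m jog '[[0.435,0.03,0,0,0,0,-0.01],[0.435,0.06,0,0,0,0,-0.01],[0.435,0.09,0,0,0,0,-0.02],[0.435,0.12,0,0,0,0,-0.02],[0.435,0.15,0,0,0,0,-0.02],[0.435,0.18,0,0,0,0,-0.02],[0.435,0.21,0,0,0,0,-0.02]]' | grep wrist
python3 chk.py .215
```

```text
wrist_force: [0.8, -0.3, -0.8]
15.9167 F rail [-0.1  0.4 -0.4] M [-0.03  0.05 -0.01] err to plan [-0.004 -0.01  -0.003 -0.    -0.001  0.01 ]
top [332. 206.] 0.41 [0.1516 0.0955] plan [0.145  0.0893]
side [226. 276.] 0.66 [-0.0471 -0.0138] plan [0.145  0.0893]
side [374. 224.] 0.65 [0.1465 0.094 ] plan [0.145  0.0893]
```

```bash
python3 -m jog '[[0.435,0.03,-0.005,0,0,0,0],[0.435,0.06,-0.005,0,0,0,0],[0.435,0.09,-0.005,0,0,0,0],[0.435,0.12,-0.005,0,0,0,0],[0.435,0.15,-0.005,0,0,0,0],[0.435,0.18,-0.005,0,0,0,0],[0.435,0.2,-0.005,0,0,0,0],[0.435,0.22,-0.005,0,0,0,0]]' | grep wrist
python3 -m jog '[[0.435,0.005,0,0,0,0,0],[0.435,0.01,0,0,0,0,0]]' | grep -E 'wrist|eef'
python3 -m jog '[[0.435,0.005,0,0,0,0,0],[0.435,0.01,0,0,0,0,0]]' | grep -E 'wrist|eef'
python3 -m jog '[[0.435,0.005,0,0,0,0,0],[0.435,0.01,0,0,0,0,0]]' | grep -E 'wrist|eef'
python3 chk.py .2397
```

```text
wrist_force: [-1.6, -7.3, -0.6]
eef_pos: [0.5925, -0.2088, 0.2818]
wrist_force: [-1.7, -6.2, -1.0]
eef_pos: [0.5925, -0.2086, 0.2819]
wrist_force: [-2.2, -9.4, 0.5]
eef_pos: [0.5926, -0.2082, 0.2819]
wrist_force: [-3.2, -10.8, -1.1]
17.4833 F rail [-0.4 -9.8 -1.3] M [-1.43  0.42 -0.05] err to plan [ 0.025 -0.004 -0.001  0.     0.008  0.009]
top [280. 352.] 0.53 [-0.0671  0.1258] plan [0.145 0.114]
top [317. 205.] 0.46 [0.1486 0.1168] plan [0.145 0.114]
side [223. 278.] 0.8 [-0.0501 -0.0186] plan [0.145 0.114]
side [372. 219.] 0.74 [0.1445 0.1062] plan [0.145 0.114]
```

Hard stop: force rises to about 10 N with no further motion. I back off, lift and look.

```bash
python3 -m jog '[[0.435,-0.08,0,0,0,0,0],[0.435,-0.16,0,0,0,0,0],[0.435,-0.16,0,-0.3,0,0,0],[0.435,-0.16,0,-0.6,0,0,0],[0.435,-0.16,0,-1,0,0,0],[0.435,-0.16,0,-1,0,0,0]]' | grep -E 'wrist|eef'
python3 -m jog '[[0.28,-0.3,0.1,-0.1,0,0,0],[0.28,-0.6,0.2,-0.2,0,0,0],[0.28,-0.6,0.2,-0.2,0,0,0],[0.28,-0.6,0.2,-0.2,0,0,0]]' | grep -E 'wrist|eef'
python3 - <<'E'
from go import *
im,P=cloud('wrist',(.38,.75,-.4,-.1));cv2.imwrite('pics/w3.png',im[:,:,::-1]);l=loc(PR,P)
k=(P[:,2]>.141)&(P[:,2]<.153)&(abs(l[:,0]-.145)<.015)&(l[:,1]>.05)&(l[:,1]<.15);print('hanger y',np.percentile(l[k,1],[1,50,99]),k.sum())
print('rod',np.percentile(l[(abs(l[:,0]-.145)<.02)&(l[:,1]>.05)&(l[:,1]<.08)&(P[:,2]>.12)&(P[:,2]<.14),0],[2,98]))
k=(l[:,0]>.15)&(l[:,0]<.23)&(P[:,2]>.160)&(P[:,2]<.18)&(l[:,1]>0)&(l[:,1]<.12);print('pin',np.median(l[k],0),k.sum())
for n in('keeper_pin','keeper_pivot','rail_park','hanger'):
    for m in r.mark_of(n,'wrist')[:2]:
        w=ray_z('wrist',m['point'],dict(keeper_pin=.171,keeper_pivot=.145).get(n,.127));print(n,np.round(m['point']),round(m['conf'],2),loc(PR,w[None])[0])
r.capture('top')
for m in r.mark_of('keeper_pin','top')[:2]: print('top',loc(PR,ray_z('top',m['point'],.171)[None])[0],m['conf'])
E
```

```text
eef_pos: [0.5924, -0.2226, 0.3915]
wrist_force: [2.5, -1.0, 1.7]
eef_pos: [0.5976, -0.2858, 0.4026]
wrist_force: [0.2, 0.9, -1.1]
hanger y [0.0996 0.1115 0.1229] 2595
rod [0.1388 0.1485]
pin [0.2011 0.0248] 330
keeper_pin [382. 255.] 0.9 [0.2009 0.0242]
keeper_pivot [374. 122.] 0.61 [0.1966 0.0918]
hanger [39. 72.] 0.74 [0.0082 0.1181]
hanger [281.  82.] 0.68 [0.145  0.1137]
top [0.2026 0.0192] 0.64
```

View pics/w3.png

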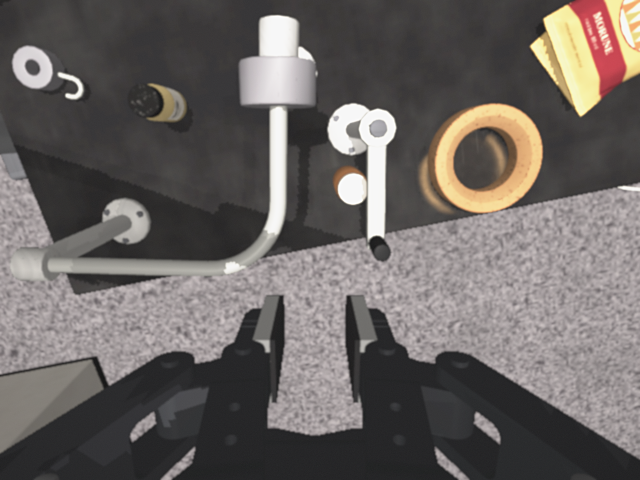

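The hanger at (278,82) sits against the boss, with its origin at about y 113. The keeper is open with its pin at (381,250), and both vials stand at (160,103) and (350,185). Now I shut the keeper.

```bash
python3 - <<'E'
from go import *
def kp(th,z): return tgt(.2-.064*np.cos(th),.09-.064*np.sin(th),z,th)
a=avg(4);print(rel(kp(1.585,.4),a).round(3),rel(kp(1.585,.326),a).round(3),r.state()['t'])
for A,B in((1.585,.8),(.8,0.03)):
    print('arc',A,B)
    for t in np.linspace(A,B,10)[1:]: print(rel(kp(t,.326),kp(A,.326)).round(3)[[0,1,5]])
E
```

```text
[ 0.098  0.352  0.014 -0.001 -0.    -0.008] [ 0.098  0.352  0.754 -0.001 -0.    -0.008] 19.0667
arc 1.585 0.8
[ 0.002 -0.056  0.111]
[ 0.01  -0.111  0.222]
[ 0.022 -0.166  0.333]
[ 0.039 -0.219  0.444]
[ 0.06  -0.27   0.555]
[ 0.086 -0.32   0.666]
[ 0.116 -0.367  0.777]
[ 0.15  -0.411  0.888]
[ 0.187 -0.452  0.999]
arc 0.8 0.03
[ 0.002 -0.055  0.109]
[ 0.009 -0.109  0.218]
[ 0.021 -0.162  0.327]
[ 0.037 -0.215  0.436]
[ 0.058 -0.266  0.545]
[ 0.082 -0.314  0.654]
[ 0.111 -0.361  0.763]
[ 0.144 -0.405  0.871]
[ 0.181 -0.446  0.98 ]
```

```bash
python3 -m jog '[[0.28,0.05,0.18,0,0,0,0],[0.28,0.098,0.352,0,0,0,-0.01],[0.28,0.098,0.352,0.01,0,0,-0.01],[0.28,0.098,0.352,0.25,0,0,-0.01],[0.28,0.098,0.352,0.5,0,0,-0.01],[0.28,0.098,0.352,0.7,0,0,-0.01],[0.28,0.098,0.352,0.75,0,0,-0.01],[0.17,0.098,0.352,0.75,0,0,-0.01],[0.17,0.098,0.352,0.75,0,0,-0.01],[0.17,0.098,0.352,0.75,0,0,-0.01]]' 20
python3 -m jog '[[0.17,0.002,-0.056,0,0,0,0.11],[0.17,0.01,-0.111,0,0,0,0.22],[0.17,0.022,-0.166,0,0,0,0.33],[0.17,0.039,-0.22,0,0,0,0.44],[0.17,0.06,-0.27,0,0,0,0.55],[0.17,0.086,-0.32,0,0,0,0.67],[0.17,0.116,-0.367,0,0,0,0.78],[0.17,0.15,-0.411,0,0,0,0.89],[0.17,0.187,-0.452,0,0,0,1],[0.17,0.187,-0.452,0,0,0,1]]'
python3 -m jog '[[0.17,0.002,-0.055,0,0,0,0.11],[0.17,0.01,-0.109,0,0,0,0.22],[0.17,0.021,-0.162,0,0,0,0.33],[0.17,0.037,-0.215,0,0,0,0.44],[0.17,0.058,-0.266,0,0,0,0.55],[0.17,0.082,-0.314,0,0,0,0.65],[0.17,0.111,-0.361,0,0,0,0.76],[0.17,0.144,-0.405,0,0,0,0.87],[0.17,0.181,-0.446,0,0,0,0.98],[0.17,0.181,-0.446,0,0,0,0.98]]'
python3 - <<'E'
from go import *
def kp(th,z): return tgt(.2-.064*np.cos(th),.09-.064*np.sin(th),z,th)
a=avg(4);print(rel(kp(0,.326),a).round(3),r.state()['t'])
E
```

```text
t: 19.9
eef_pos: [0.6344, -0.2822, 0.329]
tool_rot: [2.424, 1.994, 0.002]
wrist_force: [-0.2, -0.2, 0.1]
width: 0.0144
finger_force: 0.0
t: 20.73
eef_pos: [0.5934, -0.2545, 0.3293]
tool_rot: [3.003, 0.913, 0.004]
wrist_force: [-0.7, 0.4, 0.3]
width: 0.0144
finger_force: 0.0
t: 21.57
eef_pos: [0.5841, -0.2072, 0.3285]
tool_rot: [3.128, -0.278, 0.005]
wrist_force: [-1.0, 0.1, -0.3]
width: 0.0144
finger_force: 0.0
[-0.005 -0.027  0.018  0.001 -0.002  0.043] 21.7667
```

```bash
python3 -m jog '[[0.17,0,-0.015,0,0,0,0.02],[0.17,0,-0.03,0,0,0,0.04],[0.17,0,-0.03,0,0,0,0.04]]' | grep -E 'wrist|eef'
python3 -m jog '[[0.17,0,-0.01,0,0,0,0],[0.17,0,-0.02,0,0,0,0],[0.17,0,-0.02,0,0,0,0]]' | grep -E 'wrist|eef'
python3 -m jog '[[0.17,0,-0.01,0,0,0,0],[0.17,0,-0.02,0,0,0,0],[0.17,0,-0.02,0,0,0,0]]' | grep -E 'wrist|eef'
python3 -m jog '[[0.17,0,-0.01,0,0,0,0],[0.17,0,-0.02,0,0,0,0],[0.17,0,-0.02,0,0,0,0]]' | grep -E 'wrist|eef'
```

```text
eef_pos: [0.584, -0.2046, 0.3268]
wrist_force: [-0.1, -0.6, -0.3]
eef_pos: [0.5841, -0.2035, 0.3268]
wrist_force: [-1.6, -5.4, -0.6]
eef_pos: [0.5843, -0.2027, 0.3268]
wrist_force: [-2.1, -9.6, -0.6]
eef_pos: [0.5845, -0.2019, 0.3268]
wrist_force: [-3.7, -12.8, -0.9]
```

The stop is hit at about 12 N. I open the fingers to release the pin, lift and check.

```bash
python3 -m jog '[[0.3,0,0.04,0,0,0,0],[0.3,0,0.04,0,0,0,0],[0.3,0,0.04,0,0,0,0],[0.3,0,0.04,-0.3,0,0,0],[0.3,0,0.04,-0.6,0,0,0],[0.3,0,0.04,-1,0,0,0],[0.3,-0.3,0.04,-1,0,0,0],[0.3,-0.6,0.04,-1,0,0,0],[0.3,-0.6,0.04,-1,0,0,0]]' | grep -E 'wrist|eef'
python3 - <<'E'
from go import *
im,P=cloud('wrist',(.38,.75,-.4,-.1));cv2.imwrite('pics/w4.png',im[:,:,::-1]);l=loc(PR,P)
k=(P[:,2]>.141)&(P[:,2]<.153)&(abs(l[:,0]-.145)<.015)&(l[:,1]>.096)&(l[:,1]<.15);print('hanger y',np.percentile(l[k,1],[1,50,99]),k.sum())
k=(l[:,0]>.12)&(l[:,0]<.15)&(P[:,2]>.160)&(P[:,2]<.18)&(l[:,1]>0.05)&(l[:,1]<.12);print('pin',np.median(l[k],0),k.sum())
for n in('keeper_pin','keeper_pivot','vial_1'):
    for m in r.mark_of(n,'wrist')[:2]:
        w=ray_z('wrist',m['point'],dict(keeper_pin=.171,keeper_pivot=.145).get(n,0));print(n,np.round(m['point']),round(m['conf'],2),loc(PR,w[None])[0],w[:2])
print(r.state()['t'])
E
```

```text
eef_pos: [0.522, -0.1879, 0.4258]
wrist_force: [-0.1, -0.1, -1.4]
hanger y [0.098  0.1098 0.1313] 1931
pin [0.139  0.0873] 258
keeper_pin [328. 141.] 0.6 [0.1405 0.0863] [ 0.5874 -0.2096]
keeper_pivot [328.  22.] 0.79 [0.206  0.0855] [ 0.6513 -0.2239]
vial_1 [305. 232.] 0.91 [0.0473 0.1028] [ 0.4996 -0.174 ]
vial_1 [374.  66.] 0.91 [0.2048 0.0378] [ 0.6402 -0.2703]
23.7167
```

View pics/w4.png

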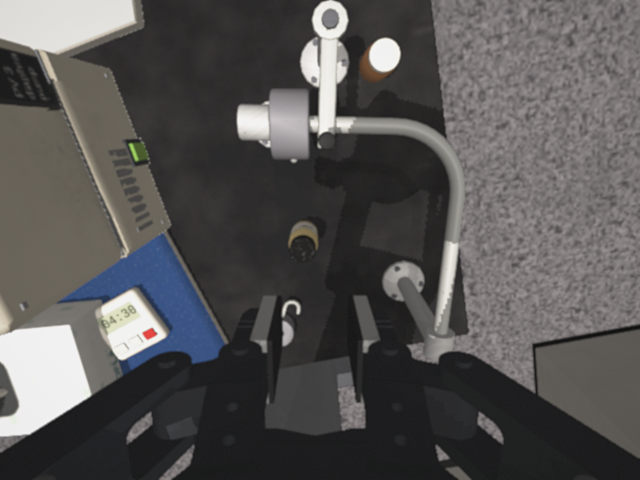

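```bash
python3 - <<'E'
from go import *
def line(Q): 
    v=np.linalg.svd(Q-Q.mean(0))[2][0];return v
for i in range(3):
    im,P=cloud('wrist',(.38,.75,-.4,-.1));l=loc(PR,P)
    k=(P[:,2]>.144)&(P[:,2]<.153)&(l[:,0]>.146)&(l[:,0]<.186)&(abs(l[:,1]-.089)<.0085)
    a=line(l[k]);k2=(P[:,2]>.128)&(P[:,2]<.137)&(abs(l[:,0]-.145)<.006)&(l[:,1]>.048)&(l[:,1]<.078);b=line(l[k2])
    # mean-y per x slice
    A=np.arctan(a[1]/a[0]);B=np.arctan(-b[0]/b[1]);print('arm',A,'legB',B,'th',A-B,k.sum(),k2.sum(),l[k].mean(0))
im,d=r.capture('top')
for n in('keeper_pin',):
    for m in r.mark_of(n,'top')[:2]: print(np.round(m['point']),loc(PR,ray_z('top',m['point'],.171)[None])[0])
E
```

```text
arm -0.026998890629188328 legB -0.025203395407016074 th -0.001795495222172254 1221 752 [0.1666 0.0868]
arm -0.027019181051036872 legB -0.036420361704237875 th 0.009401180653201002 1213 748 [0.1666 0.0869]
arm -0.02929792053799981 legB -0.032932392035502314 th 0.0036344714975025047 1216 744 [0.1665 0.0869]
```

The keeper is square to leg B (about 0.00 rad), the hanger is home and the vials are standing. Handing in.

```bash
python3 -c "
from rig import r
print(r.sign_off(), r.state()['t'])"
```

```text
the job is handed in; nothing more can be done
the job is handed in; nothing more can be done
```

Job handed in at about 24 s of the 70 s allowed: the hanger is home against the far post, the keeper is shut behind it (measured within 0.01 rad of square), and both vials were still standing in the last picture.

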